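# Clip the lid onto the peg tub

### The arm

A 7-joint arm with a two-finger parallel gripper is mounted at the origin on the work surface. World frame = base frame: x ahead of the robot, y to its left, z up, the work surface at z = 0. Lengths are in mm, angles in rad, forces in N, time in s.
With the tool pointing down it reaches from about 350 to 900 mm from the base axis. Payload 7.2 kg.
Tool frame: the origin (TCP) lies at the very end of the fingers, on their centre line; the grasp point (between the pads) lies 19 mm behind it; z points along the fingers, y is the direction in which the jaws open and shut (so a half turn about z gives the same grasp; the last joint's range is limited). The gripper opens to 85 mm and grips with 20 to 120 N. Pads are 22 mm wide; open, the fingers measure 114 mm over their backs; the gripper's body (76 mm by 85 mm) begins 54 mm behind the grasp point. The pads swing forward as they close: fully open they stand 13 mm farther back than shut.
Start: joints at [1.193, 0.411, -0.013, 1.596, 0.006, 1.134, -0.082], TCP at [190.531, -595.254, 231.297] pointing down, gripper open.
Joint ranges: [-2.95, 2.95], [-0.29, 1.99], [-1.47, 1.44], [0.14, 2.54], [-1.03, 4.17], [0.13, 1.85], [-2.86, 2.86]. Speed limits (rad/s): [2.39, 2.39, 3.01, 3.01, 3.14, 3.14, 3.14].

### API

Orientations are given as a unit quaternion [x, y, z, w].
In Python, from workcell import * gives the robot as it stands.
- The arm moves only by the tool play_rows, never from a script. Its argument "moves" is a list of rows, each a list of 7 numbers: the gripper's target within -1 to 1 (shut at 1, half-way at 0, fully open at -1), then the shift along the tool's x, y, z scaled (see below), then the turn, a rotation vector about the tool's x, y, z scaled (see below). In form: [[gripper, x, y, z, ax, ay, az], ...]. A call has 1 to 5 rows; each row shifts and turns the commanded pose from where the row before left it, along the tool's axes as they then stand; what a row does not reach is not made up. The controller multiplies each number of a shift by 0.025 m and each number of a turn by 1.5 rad. A row lasts 1/8 s, in which the tool goes at most 62.5 mm and 10.7 degrees, less where a joint would pass 70% of its speed; a pose out of reach is approached as far as the arm can. A call with a number of a shift or a turn outside -1 to 1 is refused whole. A call with a gripper value outside its range is refused whole. The fingers move at their own pace and stop on an object; "squeeze" is the grip in N (left out, the last holds). Time passes only in rows, so rows that do not move let the fingers close. It gives the time, the measured TCP pose, the force and the opening at its end, in the units of the state.
- get_obs(): the state, without advancing time (a new reading comes with each control period).
- capture(name): name is "side" or "top" or "wrist"; returns (picture, depth): 400x640x3 uint8, red, green, blue; 400x640 float32, mm along the optical axis (not along the pixel's ray), 0 where there is no reading.
- camera_info(name): a dict with "mtx" (3x3 intrinsics, pixels), "cam_to_world" (4x4, takes a point from camera to world coordinates). Camera axes: x right, y up, looking along -z (the intrinsics and any distortion apply to the point x, -y, -z); pixel columns grow to the right and rows downward; lengths in mm; the calibration is good to about 2 mm. A picture is of the moment at which its call begins: read the wrist's pose just before it. camera_info takes no time and is no camera call; for the wrist camera it gives the pose at the moment of the call.
- job_done(): hands the job in, once; it reports no verdict.
The state is a dict: "clock": time; "joint_pos": joint angles; "qvel": joint speeds; "joint_torque": joint torques, N m; "tcp_pos": TCP position; "orientation": TCP orientation; "force": force on the tool from outside, world axes, zero at the start; "ft_torque": the same for the moment, N m; "gripper_width": finger opening in mm.
Only numpy, scipy, OpenCV 4.12 (cv2) and the standard library are available. Lean on these libraries where they do the work, as an engineer would, in place of code of your own. Each camera call takes 0.05 s, during which the arm holds its last target.

### The job

Pick up the white clip-on lid and press it straight down onto the open yellow tub on the kitchen scale until both blue clip arms snap under the tub's rim and the lid sits fully home. Press with care: the tub rides on the scale's spring, and the pan must never be driven down to its stop. Leave everything else on the bench where it is and let go of the lid.

Things in the scene. Friction and masses are not known exactly. Their poses are not given: they have to be found in the camera images.
- lid: white rectangular lid, 129 (its x) x 90 (its y) mm, loose, about 0.12 kg, right way up; same when turned half round. Origin: centre of the foot of its skirt; z up. Its tapered skirt (100 x 60 mm at the foot, 111 x 71 mm at the top, 28 mm deep) fits inside the tub; the 4 mm plate spans z = 28 to 32 mm. A blue sprung clip arm hangs at each x end.
- bar (a point): centre of the lid's wooden grip bar, 54 mm above the lid's origin; axes as the lid's. The bar is 60 mm long along x, 14 mm thick along y, and stands on the plate from 22 mm below this point to 10 mm above it.
- scale: green mechanical kitchen scale fixed to the bench, base 150 (x) x 130 (y) x 40 mm. Origin: centre of its underside on the bench; z up. It carries the sprung steel pan with the open yellow tub fixed to it, whose long side lies along the scale's x.
- rim (a point): centre of the tub's mouth, level with the rim top, 130 mm above the bench when the pan is up; moves with the pan. x along the tub's long side, z up. White rim flange 130 x 90 mm outside, 4 mm thick, opening 114 x 74 mm. Fully home, the lid's plate lies on the rim: lid origin 28 mm below this point (up to 1.5 mm play upward), x axes parallel, either way round.
- pan (a joint): how far the scale's pan and tub are pressed down, m: 0 up, 0.020 at its stop; soft spring, about 1 N per mm, rises again when released. Pushing both clips over the rim takes roughly 11 to 15 N, hardest when the lid is about 7 mm above home; then the force falls away suddenly as they snap.
- clip_a (a joint): angle of the clip arm at the lid's +x end, rad: 0 at rest or snapped under the rim, grows outward to about 0.25 while the hook rides over the rim; sprung inward. Arm 30 mm wide, foot 6 mm above the lid's origin; inward hook, sloped below, its top 22.5 mm above the lid's origin. It first meets the rim when the lid is about 16 mm above home.
- clip_b (a joint): the same for the clip arm at the lid's -x end.
- weight: round dark steel weight, 56 mm across, 40 mm high, 0.6 kg; origin at the centre of its underside. Leave alone.
- bigpeg: large wooden clothes-peg lying flat, 130 (x) x 36 x 32 mm; origin at the centre of its underside. Leave alone.
- glue: white glue bottle with red cap, 48 mm across, 100 mm high, standing; origin at the centre of its underside. Leave alone.
- block: pale wooden block, 70 (x) x 100 (y) x 35 mm; origin at the centre of its underside. Leave alone.
Not all that is in view belongs to the job. What is shaped like the lid but turquoise is not meant.

How it is judged:
By the outcome, as a careful person would: the job done as asked, in the order asked, and still so for the second after the job is handed in, with the robot touching nothing.
It also fails if it takes over 58 s, if anything falls off the work surface, if the arm or the gripper's body presses on something with over 40 N, if the wrist force passes 120 N, or if a joint passes its speed limit or range.

## Working session

There is one attempt and no reset: what is moved stays moved. The work goes in short steps, Python scripts to look and compute and a tool call to move; the robot and the scene stay as the last step left them, time stands still between calls to the robot, and variables do not carry over. Pictures are saved under pics/ and viewed, and the job is handed in when it is done.

Besides the shell and the picture viewer there is one more tool, called after "Call:" in YAML: its name, and indented under it one key for each argument. play_rows: Moves the arm, as the interface text tells. Shifts and turns lie within -1 to 1; 1 stands for 0.025 m of shift or 1.5 rad of turn. Its arguments: {"type":"object","properties":{"moves":{"type":"array","items":{"type":"array","items":{"type":"number","minimum":-1,"maximum":1}}},"squeeze":{"type":"number"}},"required":["moves"]}

```bash
mkdir -p pics; ls
python3 - <<'E'
from workcell import *
import cv2,numpy as np
o=get_obs();print({k:np.round(v,3).tolist() for k,v in o.items()})
for n in ("top","side"):
    p,d=capture(n);cv2.imwrite(f"pics/{n}0.png",p[:,:,::-1]);np.save(f"pics/{n}0.npy",d);i=camera_info(n);print(n,{k:(np.round(v,3).tolist() if not isinstance(v,str) else v) for k,v in i.items()})
E
```

```text
pics
{'clock': 0.0, 'joint_pos': [1.193, 0.412, -0.013, 1.597, 0.006, 1.134, -0.082], 'qvel': [-0.001, -0.0, -0.0, 0.0, -0.001, -0.0, 0.001], 'joint_torque': [-0.0, -60.063, 0.682, -29.941, 0.014, 0.011, -0.0], 'tcp_pos': [190.355, -594.779, 230.436], 'orientation': [0.988, 0.154, -0.0, -0.001], 'force': [1.152, -0.395, 0.967], 'ft_torque': [-0.008, -0.036, -0.069], 'gripper_width': 85.185}
top {'mtx': [[461.146, 0.0, 325.464], [0.0, 461.146, 202.746], [0.0, 0.0, 1.0]], 'cam_to_world': [[0.03, 0.993, -0.117, 417.231], [-0.999, 0.032, 0.019, 34.99], [0.022, 0.116, 0.993, 1145.458], [0.0, 0.0, 0.0, 1.0]]}
side {'mtx': [[404.726, 0.0, 315.265], [0.0, 404.726, 201.514], [0.0, 0.0, 1.0]], 'cam_to_world': [[-0.901, 0.277, -0.333, 198.643], [-0.433, -0.549, 0.715, 757.756], [0.015, 0.788, 0.615, 731.124], [0.0, 0.0, 0.0, 1.0]]}
```

View pics/top0.png

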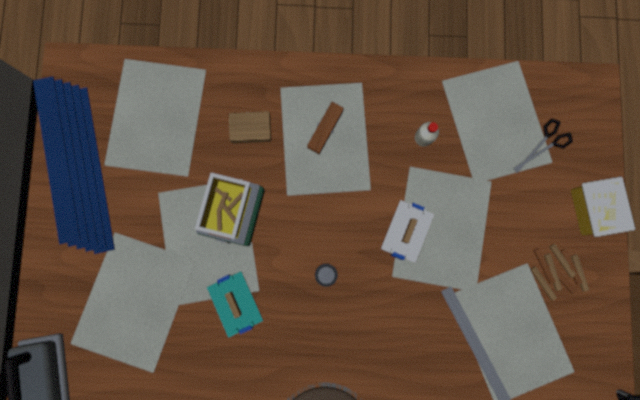

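View pics/side0.png

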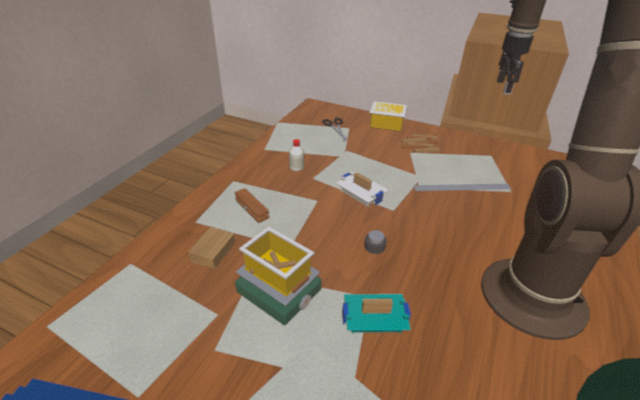

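```bash
cat > h.py <<'E'
from workcell import *
import cv2,numpy as np
from scipy.spatial.transform import Rotation as R
def ray(info,uv,z):
    uv=np.atleast_2d(uv).astype(float);M=np.array(info["mtx"]);T=np.array(info["cam_to_world"])
    d=np.c_[(uv[:,0]-M[0,2])/M[0,0],-(uv[:,1]-M[1,2])/M[1,1],-np.ones(len(uv))]@T[:3,:3].T
    o=T[:3,3];return o+d*((z-o[2])/d[:,2])[:,None]
def proj(info,P):
    P=np.atleast_2d(P);M=np.array(info["mtx"]);T=np.array(info["cam_to_world"])
    c=(P-T[:3,3])@T[:3,:3];return np.c_[M[0,0]*c[:,0]/-c[:,2]+M[0,2],M[1,1]*c[:,1]/c[:,2]+M[1,2]]
def pts(info,d,mask):
    v,u=np.nonzero(mask&(d>0));M=np.array(info["mtx"]);T=np.array(info["cam_to_world"]);z=d[v,u]
    c=np.c_[(u-M[0,2])/M[0,0]*z,-(v-M[1,2])/M[1,1]*z,-z];return c@T[:3,:3].T+T[:3,3]
E
python3 - <<'E'
from h import *
a=cv2.imread("pics/top0.png");b=cv2.imread("pics/side0.png")
c1=cv2.resize(a[180:280,360:460],None,fx=4,fy=4,interpolation=2);c2=cv2.resize(a[160:260,180:280],None,fx=4,fy=4,interpolation=2)
cv2.imwrite("pics/c0.png",np.hstack([c1,c2]))
c1=cv2.resize(b[150:230,320:420],None,fx=4,fy=4,interpolation=2);c2=cv2.resize(b[220:320,230:330],None,fx=4,fy=4,interpolation=2)
c1=cv2.copyMakeBorder(c1,0,80,0,0,0);cv2.imwrite("pics/c1.png",np.hstack([c1,c2]))
d=np.load("pics/top0.npy");i=camera_info("top")
hsv=cv2.cvtColor(a,cv2.COLOR_BGR2HSV)
P=np.zeros((400,640,3));vv,uu=np.mgrid[:400,:640];P=pts(i,d,np.ones_like(d,bool))
print(len(P),d.min()); 
Z=np.full(d.shape,np.nan);Z[d>0]=P[:,2]
for (u0,u1,v0,v1) in ((380,436,200,264),(190,270,170,250)):
    print(np.round(Z[v0:v1:4,u0:u1:4]).astype(int))
E
```

```text
254987 0.0
[[-1  0  1 -2  1 30  0  3  4 -2  0  0 -1  4]
 [ 0 -1  1 -5  4 30 30 36 40 41  3  4 -1 -1]
 [-1  0  0 -2 -4 31 33 36 33 34 40 -2  0  2]
 [ 2  0  0  0 31 31 28 31 29 32 29 41 36 -3]
 [ 0  0  0  0 35 28 32 33 33 30 32 32 34 32]
 [-2  1  0 32 32 30 32 29 66 63 34 32 33  0]
 [ 0  3 -1 29 33 31 32 43 64 31 32 33 30  0]
 [-1  0  1 30 33 29 35 60 68 31 36 33 34  1]
 [ 0  3 33 32 31 33 33 67 67 31 31 36 -1  1]
 [ 1  1 33 32 32 28 55 70 30 34 32 30 -1  1]
 [ 1 32 34 37 33 30 65 65 32 34 35  1 -1 -1]
 [-3 29 31 32 36 32 33 34 28 33 32  1  2 -1]
 [-1 31 34 39 33 34 29 33 33 34 32  0 -1  0]
 [-2  4 -1 43 41 31 30 36 31 34 -1  1 -1  0]
 [ 1  3  2  4 43 39 41 40 37 31 -3  0  1 -5]
 [ 1 -3 -1  0  3 -1  3  1 36 30  3  7  2  3]]
[[                   0                   -3                    1
                     1                   -1                    3
                     0                   -6                    0
                    -2                   -3                    2
                     0                   -2                   -2
                    -3                    2
[... 7693 characters left out ...]
      3                   37
                    69                   62                   40
                    24                    0                   -1
                     4                   -2]
 [                   1                   -1                    0
                    -1                    1                    0
                    -2                    2                    1
                     2                   -3                   -3
                    -1                   -4                    0
                     1                   -1                    1
                     1                   -2]]<stdin>:13: RuntimeWarning: invalid value encountered in cast
```

View pics/c0.png

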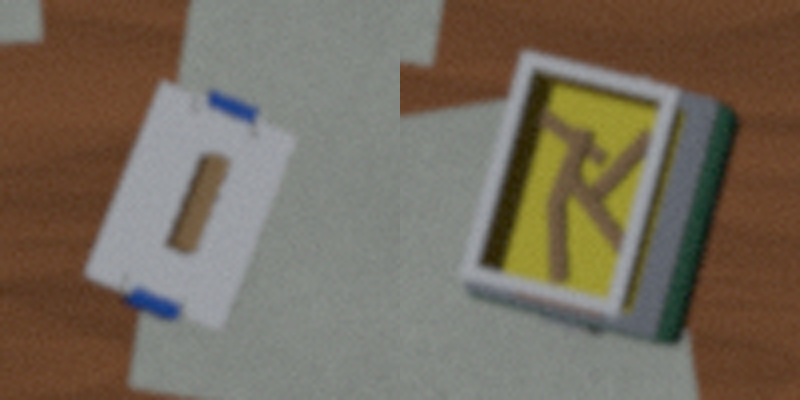

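View pics/c1.png

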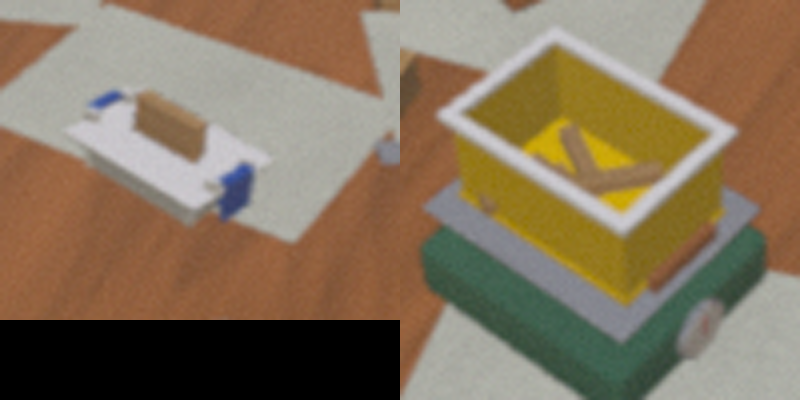

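```bash
cat > m.py <<'E'
from h import *
def measure(a,d,i,side=None):
    Z=np.full(d.shape,-99.);Z[d>0]=pts(i,d,d>0)[:,2]
    a=cv2.medianBlur(a,3);hsv=cv2.cvtColor(a,cv2.COLOR_BGR2HSV);return Z,hsv
def rect(i,mask,z):
    n,l,s,c=cv2.connectedComponentsWithStats(mask.astype(np.uint8));k=1+np.argmax(s[1:,4])
    cs,_=cv2.findContours((l==k).astype(np.uint8),cv2.RETR_EXTERNAL,cv2.CHAIN_APPROX_NONE)
    q=max(cs,key=cv2.contourArea)[:,0,:];X=ray(i,q,z)[:,:2].astype(np.float32)
    (c,(w,h),an)=cv2.minAreaRect(X)
    if w<h:w,h,an=h,w,an+90
    return np.round(c,1),round(w,1),round(h,1),round((an+90)%180-90,1)
def box(u0,u1,v0,v1):
    m=np.zeros((400,640),bool);m[v0:v1,u0:u1]=1;return m
E
python3 - <<'E'
from m import *
i=camera_info("top");a=cv2.imread("pics/top0.png");d=np.load("pics/top0.npy");Z,h=measure(a,d,i)
B=box(185,275,165,255);print("rim depth",rect(i,B&(Z>123),130))
print("rim col",rect(i,B&(h[...,1]<60)&(h[...,2]>140)&(Z>100),130))
B=box(375,440,195,270);print("plate",rect(i,B&(h[...,1]<45)&(Z>22)&(Z<48),32));print("liddepth",rect(i,B&(Z>20),32))
print("bar",rect(i,B&(Z>52),64),rect(i,B&(h[...,1]>70)&(h[...,0]<30)&(Z>40),64))
bm=B&(h[...,0]>100)&(h[...,0]<130)&(h[...,1]>120)
n,l,s,c=cv2.connectedComponentsWithStats(bm.astype(np.uint8));print(s[1:],ray(i,c[1:],40).round(1))
# side view
j=camera_info("side");b=cv2.imread("pics/side0.png");d=np.load("pics/side0.npy");Z,h=measure(b,d,j)
B=box(225,330,220,325);print("rim side",rect(j,B&(Z>123),130),rect(j,B&(Z>115)&(h[...,1]<60)&(h[...,2]>140),130))
B=box(325,400,160,215);print("plate side",rect(j,B&(h[...,1]<45)&(Z>26)&(Z<42),32), "bar",rect(j,B&(Z>58),64))
E
```

```text
rim depth (array([524.3, 243.8]), 129.5, 90.5, -12.3)
rim col (array([524.2, 244.6]), 128.9, 89.0, -12.3)
plate (array([ 487.3, -186.9]), 130.1, 89.7, -20.9)
liddepth (array([ 487. , -186.8]), 139.9, 89.7, -20.9)
bar (array([ 486.7, -185.7]), 59.8, 15.7, -22.5) (array([ 485.9, -183.8]), 56.5, 13.5, -21.2)
[[413 204  10   6  26]
 [393 253  11   6  39]] [[ 546.  -208.8   40. ]
 [ 426.  -161.9   40. ]]
rim side (array([524.1, 245.4]), 131.8, 92.6, -12.3) (array([524.5, 245.3]), 131.1, 92.4, -12.2)
plate side (array([ 491.3, -186.7]), 140.6, 91.7, -21.0) bar (array([ 484.8, -180.1]), 65.2, 22.2, -21.0)
```

Call:
play_rows:
  moves:
    - [-1,0.5,-1,0,0,0,0.112]
    - [-1,0.5,-1,0,0,0,0.112]
    - [-1,0.5,-1,0,0,0,0.112]
    - [-1,0.5,-1,0,0,0,0.112]
    - [-1,0.5,-1,0,0,0,0]
  squeeze: 80

```text
clock: 0.72
tcp_pos: [254.6, -474.3, 231.1]
orientation: [0.983, -0.181, -0.0, -0.0]
force: [0.8, -1.3, -0.1]
gripper_width: 85.6
```

```bash
cat > to.py <<'E'
import sys
from h import *
def need(x,y,z,yaw,pr=True):
    o=get_obs();Q=R.from_quat(o["orientation"]);p=np.array(o["tcp_pos"])
    t=np.radians(yaw);c,s=np.cos(t),np.sin(t)
    G=np.array([[c,s,0],[s,-c,0],[0,0,-1]]);d=Q.as_matrix().T@(np.array([x,y,z])-p)
    rv=(Q.inv()*R.from_matrix(G)).as_rotvec();dg=G.T@(np.array([x,y,z])-p)
    print("clk",round(o["clock"],2),"p",p.round(1),"q7",np.round(o["joint_pos"],2),"F",np.round(o["force"],1),"w",round(o["gripper_width"],1))
    print("shift units (cur axes)",np.round(d/25,3),"(goal axes)",np.round(dg/25,3),"turn units",np.round(rv/1.5,4))
if __name__=="__main__": need(*map(float,sys.argv[1:5]))
E
python3 to.py 487 -186.5 200 -20.9
```

```text
clk 0.72 p [ 254.6 -474.3  231.1] q7 [ 0.94  0.26  0.06  1.81 -0.02  1.07 -0.93] F [ 0.8 -1.3 -0.1] w 85.6
shift units (cur axes) [  4.576 -14.072   1.244] (goal axes) [  4.576 -14.072   1.243] turn units [-0.0002  0.0004 -0.    ]
```

Call:
play_rows:
  moves:
    - [-1,0.32,-1,0.1,0,0,0]
    - [-1,0.32,-1,0.1,0,0,0]
    - [-1,0.32,-1,0.1,0,0,0]
    - [-1,0.32,-1,0.1,0,0,0]
    - [-1,0.32,-1,0.1,0,0,0]

```text
clock: 1.35
tcp_pos: [336.4, -371.8, 218.4]
orientation: [0.984, -0.18, -0.0, -0.0]
force: [-0.9, 0.8, 0.5]
gripper_width: 85.2
```

Call:
play_rows:
  moves:
    - [-1,0.32,-1,0.1,0,0,0]
    - [-1,0.32,-1,0.1,0,0,0]
    - [-1,0.32,-1,0.1,0,0,0]
    - [-1,0.32,-1,0.1,0,0,0]
    - [-1,0.32,-1,0.1,0,0,0]

```text
clock: 1.98
tcp_pos: [418.1, -269.1, 206.0]
orientation: [0.984, -0.18, -0.0, -0.0]
force: [-0.2, 0.5, 0.1]
gripper_width: 85.2
```

```bash
python3 to.py 487 -186.5 200 -20.9
```

```text
clk 1.98 p [ 418.1 -269.1  206. ] q7 [ 0.57  0.23 -0.11  1.93  0.03  0.99 -1.49] F [-0.2  0.5  0.1] w 85.2
shift units (cur axes) [ 1.406 -4.068  0.238] (goal axes) [ 1.396 -4.071  0.238] turn units [-0.      0.0004  0.0017]
```

Call:
play_rows:
  moves:
    - [-1,0.35,-1,0.06,0,0,0]
    - [-1,0.35,-1,0.06,0,0,0]
    - [-1,0.35,-1,0.06,0,0,0]
    - [-1,0.35,-1,0.06,0,0,0]
    - [-1,0,0,0,0,0,0]

```text
clock: 2.6
tcp_pos: [486.8, -186.8, 199.8]
orientation: [0.984, -0.178, -0.0, -0.0]
force: [0.1, 0.9, -0.4]
gripper_width: 85.2
```

Run:
```python
from to import *
need(487,-186.5,200,-20.9)
i=camera_info("wrist");p,d=capture("wrist");cv2.imwrite("pics/w1.png",p[:,:,::-1]);np.save("pics/w1.npy",d)
print(np.round(i["cam_to_world"],3).tolist(),np.array(i["mtx"]).tolist());np.savez("pics/w1i.npz",**i)
```

```text
clk 2.6 p [ 486.8 -186.8  199.8] q7 [ 0.41  0.28 -0.17  1.87  0.05  1.   -1.71] F [ 0.1  0.9 -0.4] w 85.2
shift units (cur axes) [ 0.002 -0.014 -0.007] (goal axes) [ 0.002 -0.014 -0.007] turn units [-0.0006  0.0005  0.0041]
[[-0.352, 0.892, 0.285, 559.731], [-0.936, -0.335, -0.109, -214.25], [-0.002, -0.305, 0.952, 342.124], [0.0, 0.0, 0.0, 1.0]] [[327.0693957118934, 0.0, 324.35428666067463], [0.0, 327.0693957118934, 199.31855695776488], [0.0, 0.0, 1.0]]
```

View pics/w1.png

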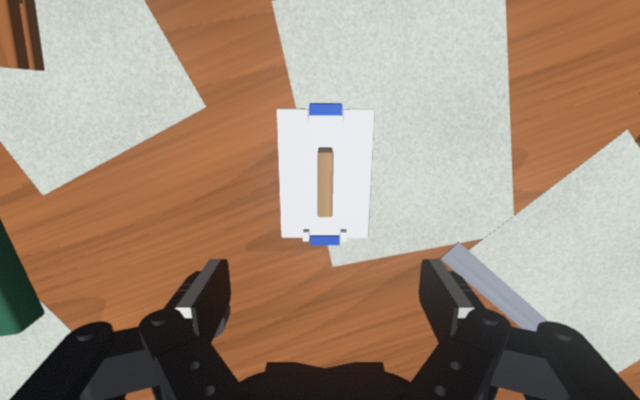

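Run:
```python
from m import *
i=dict(np.load("pics/w1i.npz"));a=cv2.imread("pics/w1.png");d=np.load("pics/w1.npy");Z,h=measure(a,d,i)
B=box(265,390,95,255)
m=B&(h[...,1]<40)&(Z>26)&(Z<40);print("plate",rect(i,m,32),np.median(Z[m]))
m=B&(Z>56);print("bar",rect(i,m,64),np.median(Z[m]))
m=B&(h[...,1]>60)&(h[...,0]<30)&(Z>60);print("bar",rect(i,m,64),np.median(Z[m]))
```

```text
plate (array([ 487.9, -187.1]), 128.9, 89.5, -20.9) 31.913330008476066
bar (array([ 488.8, -187.5]), 60.1, 13.8, -21.0) 63.791915695885194
bar (array([ 488.8, -187.5]), 58.4, 12.2, -20.9) 63.8837311083488
```

Call:
play_rows:
  moves:
    - [-1,0.06,0,1,0,0,0.004]
    - [-1,0,0,1,0,0,0]
    - [-1,0,0,1,0,0,0]
    - [-1,0,0,1,0,0,0]
    - [-0.3,0,0,1,0,0,0]

```text
clock: 3.28
tcp_pos: [486.5, -190.8, 74.5]
orientation: [0.983, -0.184, -0.0, 0.0]
force: [0.1, -0.5, -0.7]
gripper_width: 69.8
```

Call:
play_rows:
  moves:
    - [-0.3,0,0,0.8,0,0,0]
    - [-0.3,0,0,0.64,0,0,0]
    - [-0.3,0,0,0,0,0,0]

```text
clock: 3.65
tcp_pos: [486.3, -189.8, 38.3]
orientation: [0.983, -0.183, -0.001, 0.0]
force: [0.1, 0.1, 0.2]
gripper_width: 55.6
```

Run:
```python
from to import *
need(488.3,-187.2,38,-20.9)
p,d=capture("wrist");cv2.imwrite("pics/w2.png",p[:,:,::-1])
```

```text
clk 3.65 p [ 486.3 -189.8   38.3] q7 [ 0.39  0.5  -0.14  2.01  0.11  0.64 -1.76] F [0.1 0.1 0.2] w 55.6
shift units (cur axes) [ 0.039 -0.126  0.013] (goal axes) [ 0.039 -0.125  0.013] turn units [ 0.0003  0.0015 -0.0028]
```

View pics/w2.png

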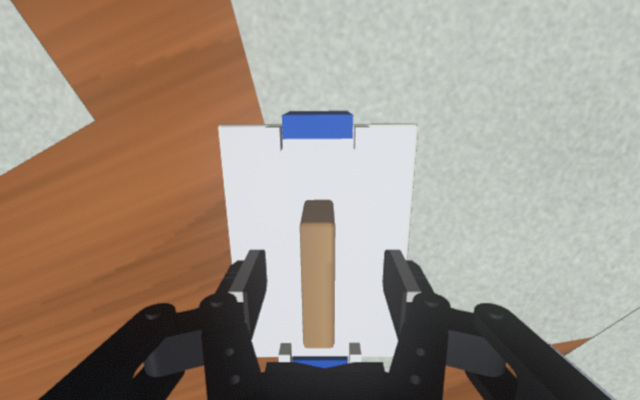

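Call:
play_rows:
  moves:
    - [-0.3,0.04,-0.125,0,0,0,-0.003]
    - [-0.3,0,0,0,0,0,0]

```text
clock: 3.95
tcp_pos: [490.2, -186.7, 40.1]
orientation: [0.984, -0.181, 0.001, 0.0]
force: [0.4, 0.4, -0.1]
gripper_width: 55.6
```

```bash
python3 to.py 488.3 -187.2 38 -20.9
```

```text
clk 3.95 p [ 490.2 -186.7   40.1] q7 [ 0.38  0.5  -0.14  2.    0.11  0.65 -1.77] F [ 0.4  0.4 -0.1] w 55.6
shift units (cur axes) [-0.064  0.047  0.082] (goal axes) [-0.064  0.047  0.083] turn units [-0.0001 -0.001   0.0011]
```

Call:
play_rows:
  moves:
    - [-0.3,0,0,0,0,0,0]

```text
clock: 4.08
tcp_pos: [489.8, -186.8, 39.8]
orientation: [0.984, -0.181, 0.0, 0.0]
force: [0.0, 0.2, 0.4]
gripper_width: 55.4
```

Call:
play_rows:
  moves:
    - [-0.3,0,0,0,0,0,0]

```text
clock: 4.2
tcp_pos: [489.6, -186.9, 39.5]
orientation: [0.984, -0.181, 0.0, 0.0]
force: [0.6, -0.6, -0.1]
gripper_width: 55.2
```

```bash
python3 to.py 488.3 -187.2 38 -20.9
```

```text
clk 4.2 p [ 489.6 -186.9   39.5] q7 [ 0.38  0.5  -0.14  2.    0.11  0.65 -1.77] F [ 0.6 -0.6 -0.1] w 55.2
shift units (cur axes) [-0.042  0.03   0.061] (goal axes) [-0.042  0.03   0.061] turn units [ 0.     -0.0003  0.0007]
```

Call:
play_rows:
  moves:
    - [-0.3,0,0,0,0,0,0]
    - [1,0,0,0,0,0,0]
    - [1,0,0,0,0,0,0]
    - [1,0,0,0,0,0,0]
    - [1,0,0,0,0,0,0]
  squeeze: 80

```text
clock: 4.82
tcp_pos: [489.5, -186.9, 39.4]
orientation: [0.984, -0.181, 0.0, 0.0]
force: [-1.4, -0.6, 1.8]
gripper_width: 12.3
```

Call:
play_rows:
  moves:
    - [1,0,0,0,0,0,0]
    - [1,0,0,0,0,0,0]
    - [1,0,0,0,0,0,0]
    - [1,0,0,0,0,0,0]

```text
clock: 5.32
tcp_pos: [489.5, -186.9, 39.4]
orientation: [0.984, -0.181, 0.0, 0.0]
force: [-1.2, -0.9, 4.2]
gripper_width: 12.5
```

```bash
python3 to.py 488.3 -187.2 38 -20.9
```

```text
clk 5.33 p [ 489.5 -186.9   39.4] q7 [ 0.38  0.5  -0.14  2.    0.11  0.65 -1.77] F [-1.2 -0.9  4.2] w 12.5
shift units (cur axes) [-0.039  0.028  0.055] (goal axes) [-0.039  0.028  0.055] turn units [ 0.0001 -0.0001  0.0007]
```

Call:
play_rows:
  moves:
    - [1,0,0,-0.2,0,0,0]
    - [1,0,0,-0.4,0,0,0]
    - [1,0,0,-0.8,0,0,0]
    - [1,0,0,-1,0,0,0]
    - [1,0,0,-1,0,0,0]

```text
clock: 5.95
tcp_pos: [489.4, -186.7, 125.5]
orientation: [0.984, -0.181, 0.0, -0.0]
force: [0.9, 0.2, -0.9]
gripper_width: 12.6
```

Call:
play_rows:
  moves:
    - [1,0,0,-1,0,0,0]
    - [1,0,0,-1,0,0,0]
    - [1,0,0,-1,0,0,0]
    - [1,0,0,-1,0,0,0]
    - [1,0,0,0,0,0,0]

```text
clock: 6.58
tcp_pos: [490.5, -187.1, 226.5]
orientation: [0.984, -0.181, 0.002, 0.0]
force: [0.0, -1.0, -1.1]
gripper_width: 12.4
```

Run:
```python
from to import *
need(524.3,244.5,220,-12.3)
i=camera_info("wrist");p,d=capture("wrist");cv2.imwrite("pics/w3.png",p[:,:,::-1]);np.save("pics/w3.npy",d);np.savez("pics/w3i.npz",**i)
```

```text
clk 6.58 p [ 490.5 -187.1  226.5] q7 [ 0.41  0.25 -0.17  1.84  0.05  1.05 -1.71] F [ 0.  -1.  -1.1] w 12.4
shift units (cur axes) [ -4.878 -16.615   0.243] (goal axes) [ -2.356 -17.155   0.261] turn units [ 0.0001 -0.0028 -0.0993]
```

View pics/w3.png

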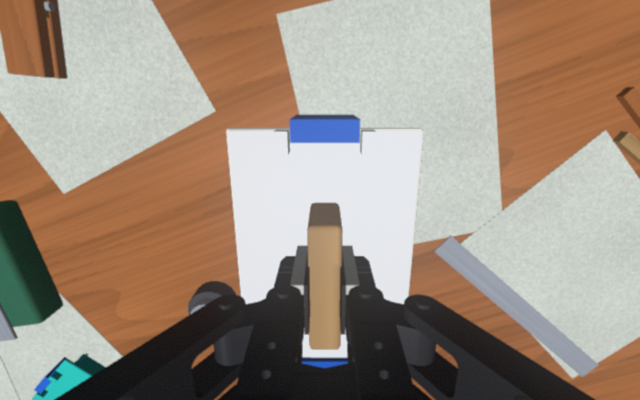

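Run:
```python
from m import *
o=get_obs();Q=R.from_quat(o["orientation"]).as_matrix();p=np.array(o["tcp_pos"])
i=dict(np.load("pics/w3i.npz"));a=cv2.imread("pics/w3.png");d=np.load("pics/w3.npy");Z,h=measure(a,d,i)
m=box(215,435,120,240)&(h[...,1]<45)&(Z>170)&(Z<240)
m=cv2.erode(m.astype(np.uint8),np.ones((3,3)))>0
# exclude bar
X=(pts(i,d,m)-p)@Q
A=np.c_[X[:,:2],np.ones(len(X))];c,*_=np.linalg.lstsq(A,X[:,2],rcond=None)
r=X[:,2]-A@c;k=abs(r)<3;c,*_=np.linalg.lstsq(A[k],X[k,2],rcond=None);print("n",k.sum(),"plane tool z=ax+by+c",c.round(4))
Y=X[k];print("x range",np.percentile(Y[:,0],[0,1,99,100]).round(1),"y",np.percentile(Y[:,1],[0,1,99,100]).round(1))
# edges at far end: cast boundary on plate plane
m2=box(215,435,120,240)&(h[...,1]<45)&(Z>170)&(Z<240)
T=np.array(i["cam_to_world"]);zp=p[2]-c[2]
for row in (140,150,160,170):
    u=np.nonzero(m2[row])[0];w=(ray(i,[[u[0]-.5,row],[u[-1]+.5,row]],zp)-p)@Q;print(row,w[:,:2].round(1).tolist(),w[:,1].mean().round(2))
for col in (245,265,280,370,385,405):
    v=np.nonzero(m2[:,col])[0];w=(ray(i,[[col,v[0]-.5]],zp)-p)@Q;print(col,w[:,:2].round(1))
```

```text
n 16772 plane tool z=ax+by+c [-2.300e-03  6.000e-04  6.095e+00]
x range [ 9.8 10.8 63.5 64.1] y [-44.5 -43.5  43.1  44.3]
140 [[59.0, -44.8], [59.0, 44.4]] -0.2
150 [[54.5, -44.8], [54.4, 44.4]] -0.21
160 [[49.8, -44.8], [49.8, 44.3]] -0.21
170 [[45.1, -44.7], [45.0, 44.3]] -0.21
245 [[ 64.6 -36. ]]
265 [[ 64.6 -27. ]]
280 [[ 64.6 -20.2]]
370 [[64.6 20.3]]
385 [[64.6 27.1]]
405 [[64.6 36.1]]
```

Call:
play_rows:
  moves:
    - [1,-0.2,-0.4,0,0,0,-0.033]
    - [1,-0.2,-0.8,0,0,0,-0.033]
    - [1,-0.2,-1,0,0,0,-0.033]
    - [1,-0.15,-1,0,0,0,0]
    - [1,-0.15,-1,0,0,0,0]

```text
clock: 7.25
tcp_pos: [494.7, -76.3, 224.1]
orientation: [0.994, -0.106, -0.0, -0.0]
force: [1.0, 0.1, -0.4]
gripper_width: 12.5
```

Call:
play_rows:
  moves:
    - [1,-0.15,-1,0,0,0,0]
    - [1,-0.15,-1,0,0,0,0]
    - [1,-0.15,-1,0,0,0,0]
    - [1,-0.15,-1,0,0,0,0]
    - [1,-0.15,-1,0,0,0,0]

```text
clock: 7.88
tcp_pos: [502.6, 49.8, 224.1]
orientation: [0.994, -0.106, -0.0, -0.0]
force: [-0.2, 0.2, -1.1]
gripper_width: 12.7
```

Call:
play_rows:
  moves:
    - [1,-0.15,-1,0,0,0,0]
    - [1,-0.15,-0.6,0,0,0,0]
    - [1,0,-0.3,0,0,0,0]
    - [1,0,0,0,0,0,0]
    - [1,0,0,0,0,0,0]

```text
clock: 8.5
tcp_pos: [506.1, 94.0, 224.2]
orientation: [0.994, -0.108, -0.0, 0.0]
force: [0.3, -0.3, -1.7]
gripper_width: 12.4
```

Run:
```python
from to import *
need(524.3,244.5,220,-12.3)
i=camera_info("wrist");p,d=capture("wrist");cv2.imwrite("pics/w4.png",p[:,:,::-1]);np.save("pics/w4.npy",d);np.savez("pics/w4i.npz",**i)
```

```text
clk 8.5 p [506.1  94.  224.2] q7 [ 0.02  0.26 -0.36  1.85  0.1   1.05 -2.16] F [ 0.3 -0.3 -1.7] w 12.4
shift units (cur axes) [-0.579 -6.038  0.164] (goal axes) [-0.57  -6.038  0.168] turn units [ 0.0004  0.     -0.001 ]
```

View pics/w4.png

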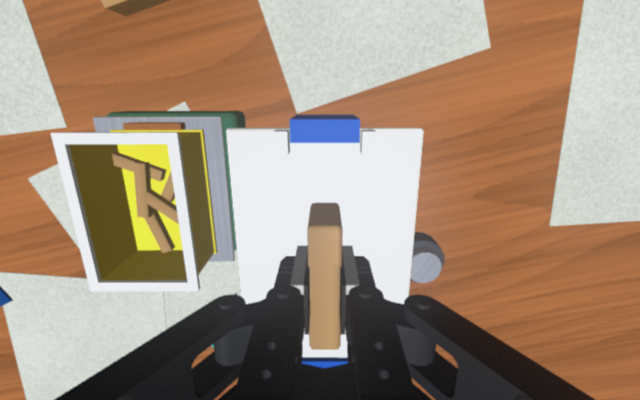

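Run:
```python
from m import *
i=dict(np.load("pics/w4i.npz"));a=cv2.imread("pics/w4.png");d=np.load("pics/w4.npy");Z,h=measure(a,d,i)
B=box(40,222,115,300)
m=B&(Z>122)&(Z<140);print(rect(i,m,130),np.median(Z[m]))
m=B&(h[...,1]<45)&(h[...,2]>170)&(Z>122)&(Z<140);print(rect(i,m,130),np.median(Z[m]))
```

```text
(array([525.9, 242.9]), 130.6, 91.9, -12.3) 129.78690058270837
(array([526. , 243.7]), 130.0, 90.9, -12.0) 130.0569647679681
```

Call:
play_rows:
  moves:
    - [1,-0.1,-0.7,0,0,0,0]
    - [1,-0.1,-1,0,0,0,0]
    - [1,-0.1,-1,0,0,0,0]
    - [1,-0.1,-1,0,0,0,0]
    - [1,-0.1,-1,0,0,0,0]

```text
clock: 9.18
tcp_pos: [518.8, 214.3, 224.3]
orientation: [0.994, -0.107, 0.0, -0.0]
force: [0.7, 0.1, -1.6]
gripper_width: 12.3
```

Call:
play_rows:
  moves:
    - [1,0,-0.8,0,0,0,0]
    - [1,0,-0.5,0,0,0,0]
    - [1,0,0,0,0,0,0]
    - [1,0,0,0,0,0,0]
    - [1,0,0,0,0,0,0]

```text
clock: 9.8
tcp_pos: [526.0, 243.1, 224.3]
orientation: [0.994, -0.108, 0.0, 0.0]
force: [-0.1, -0.1, -0.9]
gripper_width: 12.7
```

```bash
python3 to.py 525.8 243.6 180 -12.2
```

```text
clk 9.8 p [526.  243.1 224.3] q7 [-0.21  0.37 -0.4   1.7   0.16  1.1  -2.45] F [-0.1 -0.1 -0.9] w 12.7
shift units (cur axes) [-0.012 -0.019  1.773] (goal axes) [-0.012 -0.018  1.773] turn units [ 0.0003 -0.0001 -0.0024]
```

Call:
play_rows:
  moves:
    - [1,-0.01,-0.02,0.7,0,0,-0.002]
    - [1,0,0,0.7,0,0,0]
    - [1,0,0,0.5,0,0,0]
    - [1,0,0,0,0,0,0]
    - [1,0,0,0,0,0,0]

```text
clock: 10.42
tcp_pos: [525.9, 244.8, 177.0]
orientation: [0.994, -0.106, 0.0, -0.0]
force: [-0.8, -0.6, -0.8]
gripper_width: 12.8
```

Run:
```python
from to import *
need(525.8,243.6,160,-12.2)
p,d=capture("side");b=p[:,:,::-1];q,e=capture("wrist");w=q[:,:,::-1]
c=cv2.resize(b[180:330,210:350],None,fx=3.5,fy=3.5,interpolation=2)
cv2.imwrite("pics/s5.png",c);cv2.imwrite("pics/w5.png",w)
```

```text
clk 10.43 p [525.9 244.8 177. ] q7 [-0.22  0.42 -0.4   1.75  0.19  1.01 -2.47] F [-0.8 -0.6 -0.8] w 12.8
shift units (cur axes) [0.007 0.05  0.678] (goal axes) [0.007 0.05  0.678] turn units [-0.0002 -0.0001  0.0005]
```

View pics/s5.png

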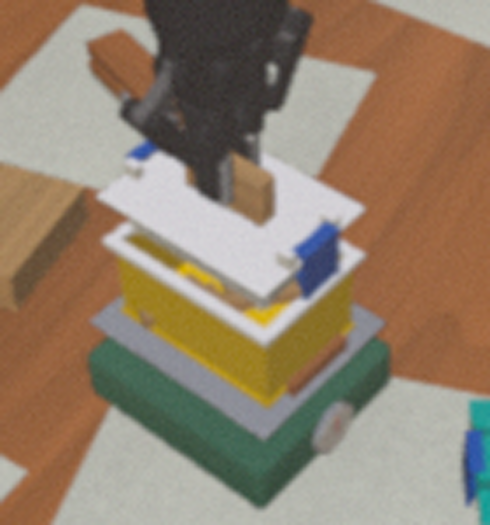

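View pics/w5.png

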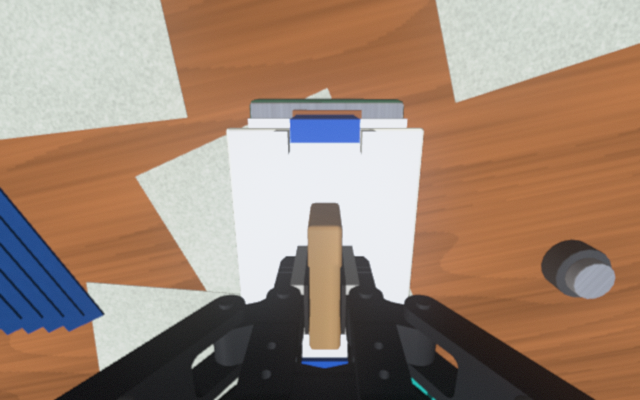

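Run:
```python
from m import *
o=get_obs();Q=R.from_quat(o["orientation"]).as_matrix();p=np.array(o["tcp_pos"]);print(p)
i=camera_info("wrist");a=cv2.imread("pics/w5.png");h=cv2.cvtColor(cv2.medianBlur(a,3),cv2.COLOR_BGR2HSV)
c=cv2.resize(a[95:140,220:430],None,fx=3.8,fy=3.8,interpolation=2);cv2.imwrite("pics/c5.png",c)
for r in range(112,136,2): 
    u=np.nonzero((h[r,215:440,1]<30)&(h[r,215:440,2]>185))[0]
    if len(u):
        for z in (130,p[2]-6.1):
            w=(ray(i,[[215+u[0]-.5,r],[215+u[-1]+.5,r]],z)-p)@Q;print(r,215+u[0],215+u[-1],z,w[:,:2].round(1).tolist(),w[:,1].mean().round(2))
for col in (255,270,280,375,390,400): print(col,h[112:132,col,2].tolist())
```

```text
[526.04906986 244.89776886 177.36385768]
118 252 391 130 [[65.4, -41.4], [65.3, 37.6]] -1.88
118 252 391 171.26385767815134 [[68.1, -32.4], [68.0, 29.4]] -1.47
120 248 406 130 [[64.3, -43.7], [64.2, 46.2]] 1.22
120 248 406 171.26385767815134 [[67.2, -34.2], [67.2, 36.1]] 0.96
122 248 406 130 [[63.2, -43.8], [63.1, 46.2]] 1.22
122 248 406 171.26385767815134 [[66.4, -34.3], [66.3, 36.2]] 0.96
124 248 406 130 [[62.1, -43.9], [62.0, 46.3]] 1.23
124 248 406 171.26385767815134 [[65.5, -34.3], [65.4, 36.3]] 0.96
126 244 406 130 [[61.0, -46.2], [60.9, 46.4]] 0.09
126 244 406 171.26385767815134 [[64.6, -36.2], [64.6, 36.3]] 0.07
128 243 419 130 [[59.8, -46.9], [59.8, 53.9]] 3.5
128 243 419 171.26385767815134 [[63.7, -36.7], [63.7, 42.2]] 2.74
130 227 422 130 [[58.7, -56.1], [58.7, 55.7]] -0.21
130 227 422 171.26385767815134 [[62.9, -43.9], [62.8, 43.6]] -0.16
132 227 422 130 [[57.6, -56.2], [57.5, 55.8]] -0.21
132 227 422 171.26385767815134 [[62.0, -44.0], [61.9, 43.7]] -0.16
134 227 422 130 [[56.5, -56.3], [56.4, 55.9]] -0.21
134 227 422 171.26385767815134 [[61.1, -44.1], [61.1, 43.7]] -0.16
255 [178, 178, 179, 178, 178, 178, 193, 236, 241, 241, 241, 241, 241, 241, 241, 228, 200, 200, 225, 238]
270 [181, 181, 181, 181, 177, 181, 195, 237, 241, 241, 241, 241, 241, 241, 241, 228, 203, 203, 227, 238]
280 [184, 184, 184, 184, 180, 182, 196, 236, 241, 241, 241, 241, 241, 241, 241, 229, 178, 161, 161, 190]
375 [175, 175, 175, 174, 174, 174, 183, 224, 240, 241, 241, 241, 241, 241, 241, 229, 219, 201, 209, 228]
390 [178, 178, 178, 178, 178, 179, 186, 224, 240, 241, 241, 241, 241, 241, 241, 228, 225, 227, 235, 239]
400 [175, 176, 176, 177, 175, 176, 185, 224, 240, 241, 241, 241, 241, 241, 241, 228, 224, 227, 235, 239]
```

View pics/c5.png

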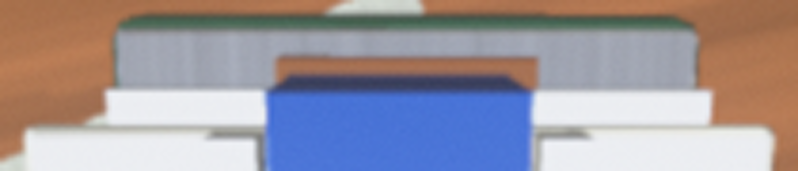

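Call:
play_rows:
  moves:
    - [1,0,0.056,0,0,0,0]
    - [1,0,0,0.2,0,0,0]
    - [1,0,0,0.25,0,0,0]
    - [1,0,0,0.2,0,0,0]
    - [1,0,0,0,0,0,0]

```text
clock: 11.15
tcp_pos: [525.4, 243.3, 160.3]
orientation: [0.994, -0.106, -0.0, 0.0]
force: [-0.9, -0.3, 1.5]
gripper_width: 12.2
```

Call:
play_rows:
  moves:
    - [1,0,0,0,0,0,0]
    - [1,0,0,0,0,0,0]
    - [1,0,0,0,0,0,0]

```text
clock: 11.52
tcp_pos: [525.6, 243.2, 160.5]
orientation: [0.994, -0.106, 0.0, -0.0]
force: [1.2, -0.3, -1.8]
gripper_width: 12.5
```

```bash
python3 to.py 525.8 243.6 160 -12.2
```

```text
clk 11.53 p [525.6 243.2 160.5] q7 [-0.22  0.44 -0.39  1.77  0.2   0.98 -2.47] F [ 1.2 -0.3 -1.8] w 12.5
shift units (cur axes) [ 0.006 -0.017  0.019] (goal axes) [ 0.006 -0.017  0.019] turn units [-0.0001 -0.0001  0.0004]
```

Call:
play_rows:
  moves:
    - [1,0,0,0.08,0,0,0]
    - [1,0,0,0.08,0,0,0]
    - [1,0,0,0.08,0,0,0]
    - [1,0,0,0.08,0,0,0]
    - [1,0,0,0.04,0,0,0]

```text
clock: 12.15
tcp_pos: [525.5, 243.3, 151.6]
orientation: [0.994, -0.106, 0.0, -0.0]
force: [1.7, 0.4, 1.9]
gripper_width: 12.6
```

Call:
play_rows:
  moves:
    - [1,0,0,0.04,0,0,0]
    - [1,0,0,0.04,0,0,0]
    - [1,0,0,0.04,0,0,0]
    - [1,0,0,0,0,0,0]

```text
clock: 12.65
tcp_pos: [525.5, 243.4, 148.7]
orientation: [0.994, -0.106, 0.0, -0.0]
force: [0.9, -1.0, 2.7]
gripper_width: 12.4
```

Run:
```python
from to import *
need(525.8,243.6,140,-12.2)
p,d=capture("side");b=p[:,:,::-1]
c=cv2.resize(b[180:330,210:350],None,fx=3.5,fy=3.5,interpolation=2)
cv2.imwrite("pics/s6.png",c);need(525.8,243.6,140,-12.2)
```

```text
clk 12.65 p [525.5 243.4 148.7] q7 [-0.22  0.45 -0.39  1.78  0.2   0.95 -2.48] F [ 0.9 -1.   2.7] w 12.4
shift units (cur axes) [ 0.009 -0.011  0.346] (goal axes) [ 0.009 -0.011  0.346] turn units [-0.0002 -0.0002  0.0005]
clk 12.7 p [525.5 243.4 148.7] q7 [-0.22  0.45 -0.39  1.78  0.2   0.95 -2.48] F [ 1.2 -0.2  3.6] w 12.3
shift units (cur axes) [ 0.009 -0.011  0.346] (goal axes) [ 0.009 -0.011  0.346] turn units [-0.0002 -0.0002  0.0005]
```

View pics/s6.png

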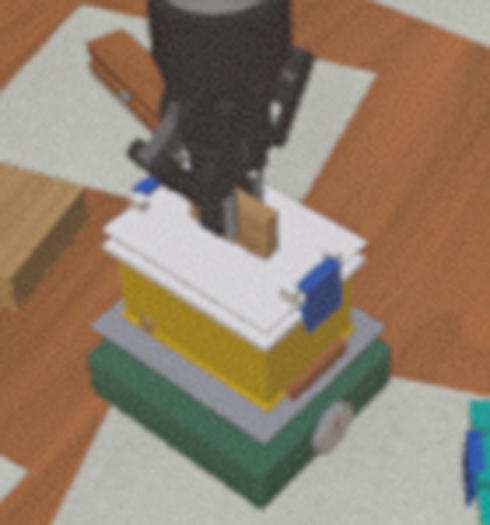

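Call:
play_rows:
  moves:
    - [1,0,0,0.04,0,0,0]
    - [1,0,0,0.04,0,0,0]
    - [1,0,0,0.04,0,0,0]
    - [1,0,0,0.04,0,0,0]
    - [1,0,0,0,0,0,0]

```text
clock: 13.32
tcp_pos: [525.5, 243.4, 144.6]
orientation: [0.994, -0.106, 0.0, -0.0]
force: [1.3, -0.3, 4.8]
gripper_width: 12.4
```

Call:
play_rows:
  moves:
    - [1,0,0,0.04,0,0,0]
    - [1,0,0,0.04,0,0,0]
    - [1,0,0,0.04,0,0,0]
    - [1,0,0,0,0,0,0]

```text
clock: 13.82
tcp_pos: [525.7, 243.4, 141.9]
orientation: [0.994, -0.106, 0.0, -0.0]
force: [1.7, -0.7, 7.2]
gripper_width: 12.6
```

Call:
play_rows:
  moves:
    - [1,0,0,0.04,0,0,0]
    - [1,0,0,0.04,0,0,0]
    - [1,0,0,0,0,0,0]

```text
clock: 14.2
tcp_pos: [525.8, 243.5, 140.1]
orientation: [0.994, -0.106, 0.0, -0.0]
force: [-0.2, -0.5, 8.0]
gripper_width: 12.5
```

Call:
play_rows:
  moves:
    - [1,0,0,0.04,0,0,0]
    - [1,0,0,0.04,0,0,0]
    - [1,0,0,0,0,0,0]

```text
clock: 14.58
tcp_pos: [525.9, 243.5, 138.3]
orientation: [0.994, -0.106, 0.001, -0.0]
force: [0.6, -0.8, 10.2]
gripper_width: 12.3
```

Call:
play_rows:
  moves:
    - [1,0,0,0.04,0,0,0]
    - [1,0,0,0.04,0,0,0]
    - [1,0,0,0,0,0,0]

```text
clock: 14.95
tcp_pos: [526.1, 243.5, 136.5]
orientation: [0.994, -0.106, 0.001, -0.0]
force: [1.0, -0.7, 10.3]
gripper_width: 12.4
```

Call:
play_rows:
  moves:
    - [1,0,0,0.04,0,0,0]
    - [1,0,0,0,0,0,0]

```text
clock: 15.2
tcp_pos: [526.0, 243.6, 135.2]
orientation: [0.994, -0.106, 0.001, -0.0]
force: [2.5, 0.6, 5.8]
gripper_width: 12.5
```

Run:
```python
from to import *
need(525.8,243.6,140,-12.2)
p,d=capture("side");b=p[:,:,::-1];j=camera_info("side");np.save("pics/s7.npy",d);cv2.imwrite("pics/s7f.png",b)
c=cv2.resize(b[190:330,220:350],None,fx=4,fy=4,interpolation=2);print(get_obs()["force"])
q,e=capture("wrist");cv2.imwrite("pics/w7.png",q[:,:,::-1]);print(get_obs()["force"])
cv2.imwrite("pics/s7.png",c)
```

```text
clk 15.2 p [526.  243.6 135.2] q7 [-0.23  0.46 -0.39  1.79  0.21  0.92 -2.49] F [2.5 0.6 5.8] w 12.5
shift units (cur axes) [-0.006  0.001 -0.192] (goal axes) [-0.006  0.001 -0.192] turn units [-0.0006 -0.0008  0.0005]
[ 2.62777061 -0.03388732  5.89909244]
[1.43357982 0.61497312 5.87979903]
```

View pics/s7.png

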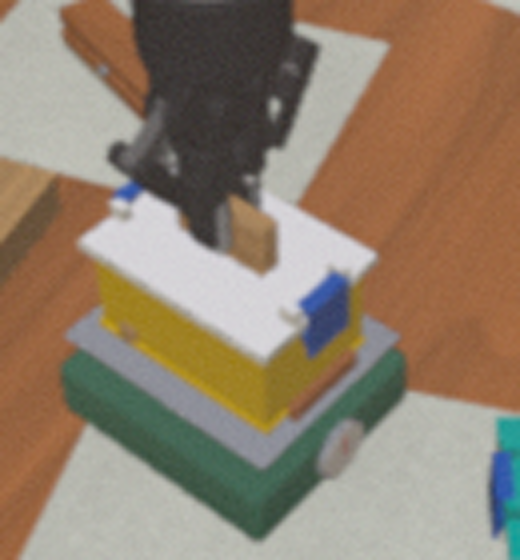

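View pics/w7.png

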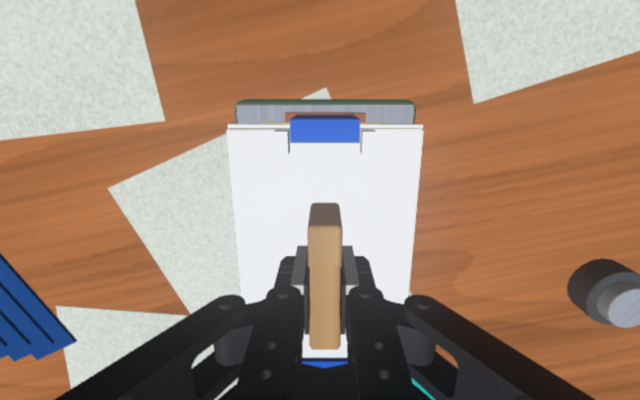

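Call:
play_rows:
  moves:
    - [1,0,0,0.04,0,0,0]
    - [1,0,0,0.04,0,0,0]
    - [1,0,0,0.04,0,0,0]
    - [1,0,0,0,0,0,0]

```text
clock: 15.8
tcp_pos: [525.9, 243.6, 132.2]
orientation: [0.994, -0.106, 0.001, -0.0]
force: [1.4, 0.0, 8.3]
gripper_width: 12.2
```

Call:
play_rows:
  moves:
    - [1,0,0,0,0,0,0]
    - [1,0,0,0,0,0,0]

```text
clock: 16.05
tcp_pos: [525.9, 243.6, 132.2]
orientation: [0.994, -0.106, 0.001, -0.0]
force: [0.6, 0.6, 8.9]
gripper_width: 12.6
```

Call:
play_rows:
  moves:
    - [1,0,0,-0.08,0,0,0]
    - [1,0,0,-0.08,0,0,0]
    - [1,0,0,-0.08,0,0,0]
    - [1,0,0,-0.06,0,0,0]
    - [1,0,0,0,0,0,0]

```text
clock: 16.68
tcp_pos: [525.6, 243.4, 139.0]
orientation: [0.994, -0.106, 0.0, -0.0]
force: [3.3, 1.3, 1.8]
gripper_width: 12.7
```

Call:
play_rows:
  moves:
    - [1,0,0,0,0,0,0]
    - [1,0,0,0,0,0,0]

```text
clock: 16.92
tcp_pos: [525.5, 243.4, 139.0]
orientation: [0.994, -0.106, 0.0, -0.0]
force: [4.8, 1.2, 2.0]
gripper_width: 12.3
```

Call:
play_rows:
  moves:
    - [-0.2,0,0,0,0,0,0]
    - [-0.2,0,0,0,0,0,0]
    - [-0.2,0,0,0,0,0,0]
    - [-0.2,0,0,0,0,0,0]
    - [-0.2,0,0,0,0,0,0]

```text
clock: 17.55
tcp_pos: [525.3, 243.2, 139.0]
orientation: [0.994, -0.106, -0.0, 0.0]
force: [-0.7, -0.2, -0.2]
gripper_width: 51.3
```

Call:
play_rows:
  moves:
    - [-0.2,0,0,-0.3,0,0,0]
    - [-0.2,0,0,-0.6,0,0,0]
    - [-0.2,0,0,-1,0,0,0]
    - [-0.2,0,0,-1,0,0,0]
    - [-0.2,0,0,-1,0,0,0]

```text
clock: 18.18
tcp_pos: [525.5, 243.4, 238.7]
orientation: [0.994, -0.106, 0.001, -0.0]
force: [0.1, 1.1, 0.8]
gripper_width: 51.4
```

Call:
play_rows:
  moves:
    - [-1,-1,0,-1,0,0,0]
    - [-1,-1,0,-1,0,0,0]
    - [-1,-1,0,0,0,0,0]
    - [-1,-1,0,0,0,0,0]
    - [-1,-1,0,0,0,0,0]

```text
clock: 18.8
tcp_pos: [402.3, 270.0, 287.6]
orientation: [0.994, -0.106, 0.001, -0.0]
force: [-0.8, 0.6, -0.8]
gripper_width: 85.6
```

Run:
```python
from m import *
im={}
for n in ("side","wrist","top"):
    i=camera_info(n);p,d=capture(n);im[n]=p[:,:,::-1].copy();cv2.imwrite(f"pics/{n}8.png",im[n])
    Z,h=measure(im[n],d,i)
    B={"side":box(215,340,190,330),"top":box(185,285,160,260),"wrist":box(0,640,0,330)}[n]
    m=B&(h[...,1]<45)&(h[...,2]>(190 if n=="wrist" else 140))&(Z>110)&(Z<150)
    m=cv2.morphologyEx(m.astype(np.uint8),cv2.MORPH_OPEN,np.ones((3,3)))>0
    if m.sum()>50:
        X=pts(i,d,m);A=np.c_[X[:,:2]-[525.8,243.6],np.ones(len(X))];c=np.linalg.lstsq(A,X[:,2],rcond=None)[0];print(n,rect(i,m,134),"zmed",np.median(X[:,2]).round(1),"slope",c.round(4))
cv2.imwrite("pics/s8.png",cv2.resize(im["side"][190:330,220:350],None,fx=4,fy=4,interpolation=2))
```

```text
side (array([526. , 246.7]), 137.9, 94.0, -11.9) zmed 133.3 slope [-4.400000e-03 -1.250000e-02  1.335615e+02]
wrist (array([503.6, 248.3]), 89.2, 85.3, 77.8) zmed 133.1 slope [-1.070000e-02  3.200000e-03  1.330102e+02]
top (array([523.5, 243.9]), 128.9, 88.9, -12.1) zmed 133.2 slope [-1.300000e-03 -2.200000e-03  1.333563e+02]
```

View pics/s8.png

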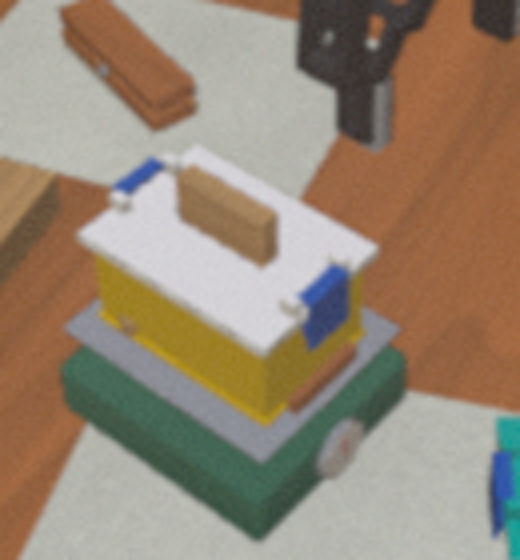

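View pics/wrist8.png

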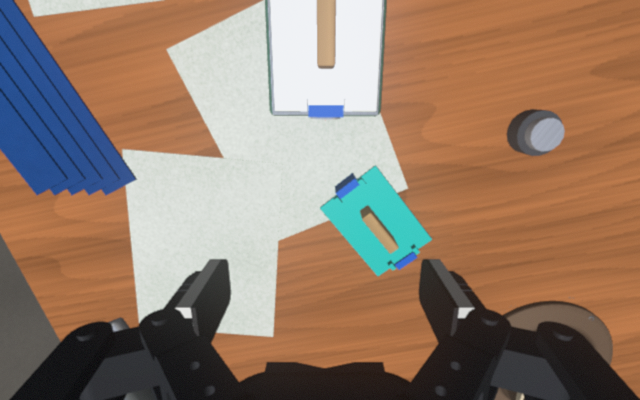

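View pics/top8.png

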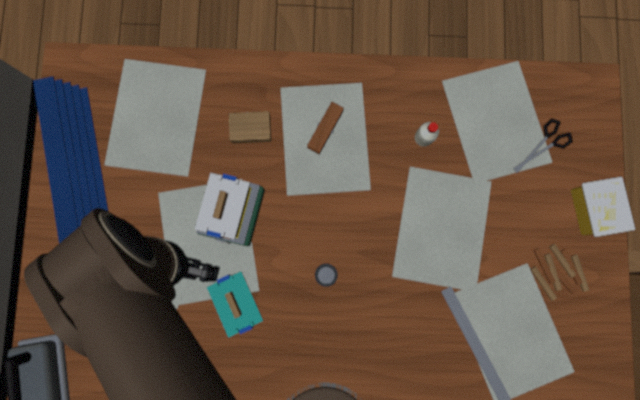

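```bash
python3 -c "
from workcell import *
o=get_obs();print(o['clock'],o['force'],o['qvel'])
print(job_done())"
```

```text
18.95 [-0.15894058 -0.56389429  0.76467023] [ 0.01044056  0.02500625  0.02704247 -0.02235299  0.01487862 -0.00531914
  0.00973625]
the job is handed in; nothing more can be done
None
```

I gripped the white lid by its bar, pressed it straight down onto the yellow tub on the scale until it snapped home, then let go and backed the arm off. I handed the job in at 18.95 s.

- **Snap:** the force read about 10 N just before it fell to about 6 N, and pressing 3 mm further brought it to about 9 N. That is the pan spring's rate of about 1 N per mm, so the lid was seated. The highest force I read puts the pan at about 11 mm down. I read the force between short steps, not continuously, but nothing came near the 20 mm stop.
- **Seating:** after release the lid's plate measured about 133.3 mm high, against 132.8 to 134 mm expected when fully home. By the top camera it is level, with its centre and angle within about 2 mm and 0.2° of where that camera first put the rim.
- **Clips:** the side view shows the lid flush, with the clip at the near end hanging straight down. I could not see the hooks under the rim, so that both snapped is inferred from the force drop and the level plate.
- **Everything else:** the final top view shows the other objects in the same pixel positions as at the start.

The cameras disagreed by 1 to 2 mm on where the rim was. I set the final alignment by the wrist camera, which saw both the lid and the rim. The side and wrist cameras' plate-slope readings were noisier, at up to about 0.7°. The wrist camera saw only part of the lid after release.

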